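# Clamp a cue blank with the over-centre lever

## Robot

A 6-joint arm with a two-finger parallel gripper is mounted at the origin on the work surface. World frame = base frame: x ahead of the robot, y to its left, z up, the work surface at z = 0. Lengths are in m, angles in rad, forces in N, time in s.
With the tool pointing down it reaches from about 0.275 to 0.75 m from the base axis. Payload 10.2 kg.
Tool frame: the origin (TCP) lies on the centre line of the jaws, within the pads' length; the fingertips stand arm.tip_extent ahead of it and the grasp point (between the pads) lies 6 mm ahead of it (arm.tip_extent is the distance from the TCP to the fingertips, in m); z points along the fingers, y is the line along which they close (so a half turn about z gives the same grasp; the last joint's range is limited). The gripper opens to 88 mm and grips with 3 to 60 N. Pads are 18 mm wide; open, the fingers measure 123 mm over their backs; the gripper's body (75 mm by 187 mm) begins 45 mm behind the grasp point.
Start: joints at [1.079, 0.313, 1.498, -0, 1.331, -0.223], TCP at [0.139, 0.506, 0.264] pointing down, gripper open.
Joint ranges: [-2.94, 2.94], [-0.97, 2.17], [0.19, 2.56], [-1.23, 4.37], [0.02, 3.11], [-2.88, 2.88]. Speed limits (rad/s): [2.39, 2.39, 3.01, 3.14, 3.14, 3.14].

## Interface

Orientations are given as a 3x3 rotation matrix whose columns are the frame's x, y, z axes.
In Python, from rig import arm gives the robot as it stands.
- The arm moves only by the tool move_arm, never from a script. Its arguments are lists of equal length, an entry for each row: "hand": the closure, from 0 (fully open) to 1 (shut); "xyz": the shift along the world's x, y, z in m, a list of three; "twist": the turn about the world's z in rad. In form: {"hand": [hand, ...], "xyz": [[dx, dy, dz], ...], "twist": [twist, ...]}. A call has 1 to 10 rows; each row shifts and turns the commanded pose from where the row before left it; what a row does not reach is not made up. A row lasts 1/8 s, in which the tool goes at most 62.5 mm and 10.7 degrees, less where a joint would pass 70% of its speed; a pose out of reach is approached as far as the arm can. A call is refused whole if a number of a shift passes 0.0625 or a number of a turn 0.188, either way. A call with a gripper value outside its range is refused whole. The fingers move at their own pace and stop on an object; "newtons" is the grip in N (left out, the last holds). Time passes only in rows, so rows that do not move let the fingers close. It gives the time, the measured TCP pose, the force, the opening and the grip force at its end, in the units of the state.
- arm.sense(): the state, without advancing time (a new reading comes with each control period).
- arm.capture(name): name is "side" or "top"; returns a dict with "color" (384x512x3 uint8, red, green, blue), "depth" (384x512 float32, m along the optical axis (not along the pixel's ray), 0 where there is no reading), "camera_matrix" (3x3 intrinsics, pixels), "dist" ([k1, k2, p1, p2, k3] as OpenCV has them; the pictures are not rectified), "world_to_cam" (4x4, takes a point from world to camera coordinates). Camera axes: x right, y down, z forward; pixel columns grow to the right and rows downward; lengths in m; the calibration is good to about 2 mm. A picture is of the moment at which its call begins.
- arm.job_done(): hands the job in; it is judged then, once.
The state is a dict: "time_s": time; "qpos": joint angles; "qd": joint speeds; "effort": joint torques, N m; "ee_pos": TCP position; "eef_rot": TCP orientation; "wrist_force": force on the tool from outside, world axes, zero at the start; "wrist_torque": the same for the moment, N m; "finger_gap": finger opening in m; "gripper_force": force on a finger pad.
Only numpy, scipy, OpenCV 4.12 (cv2) and the standard library are available. Lean on these libraries where they do the work, as an engineer would, in place of code of your own. Each camera call takes 0.05 s, during which the arm holds its last target. There are 200 camera calls.

## Task

Push the walnut cue blank along its wooden V cradle, without lifting it out, until its end sits against the red end stop. Then push the clamp's yellow lever over, past its dead point, so that it snaps down into lock on the far side and the rubber pad holds the blank against the cradle. Leave the other tools on the bench where they are.

Things in the scene. Friction and masses are not known exactly. Their poses are not given: they have to be found in the camera images.
- jig: Clamping fixture fixed to the bench: aluminium base plate 170 x 260 x 12 mm. Origin on the bench surface, z up; the plate spans x -85..85, y -150..110 mm in this frame. A V cradle of two light wooden strips, top edges 35 mm above the bench, runs along y at x = -30 mm from y = -110 to 70 mm. A shaft along y at x = 40 mm, 62 mm up, carries the clamp arm and the lever.
- stop_face (a point): Centre of the red end stop's face (stop 50 mm wide, 12 mm thick, 62 mm high), facing the jig's -y, at the height of the blank's axis, 40 mm above the bench; at (-30, 70, 40) mm in the jig's frame.
- blank_free_end (a point): Centre of the light-wood end face, away from the stop, of the loose cue blank: dark round bar 30 mm diameter, 150 mm long, about 85 g, lying in the cradle along the jig's y, axis 40 mm above the bench. This face is the one to push, towards the jig's +y; it may overhang the cradle's end.
- blank_stop_end (a point): Centre of the blank's other end face, which must come up to the stop; 25 to 60 mm short of it at the start.
- clamp_arm: Steel clamp arm with a rubber pad, 16 mm wide, 78 mm long; origin on the shaft at (40, 10, 62) mm in the jig's frame, between two grey bearing blocks (y -23..43 mm, 74 mm high). It reaches to the jig's -x over the cradle; open, it is raised 43 degrees, its end about 125 mm above the bench. It comes down by itself as the lever is pushed over.
- lever_pivot (a point): Lever's pivot on the shaft, at the middle of the lever's width; the lever turns about the jig's y axis here, 62 mm above the bench.
- lever_ball (a point): Centre of the yellow ball (24 mm diameter) at the lever's end, 90 mm from the pivot; below it a yellow grip 20 mm in diameter, 50 to 85 mm from the pivot, then a 12 mm steel rod. Open, the lever leans 29 degrees from upright to the jig's -x, ball centre 141 mm above the bench; upright, the ball's top is 164 mm up.
- clamp_lever (a joint): Lever angle, rad: 0 open (leaning to the jig's -x), grows as it is pushed to +x, 0.50 upright = dead point, 1.30 fully locked (leaning to +x). A spring drives it away from the dead point: about 0.33 N m back to open at 0 (4 N at the ball), falling to nothing at 0.50; past that it snaps over to 1.30 by itself.
- sizing_ring_c (a point): Brass ferrule sizing ring lying on the bench, 44 mm outside diameter, 14 mm high; this point is its centre, half-way up. Leave alone.
- sanding_cylinder: Steel sanding cylinder standing on the bench, 40 mm diameter, 60 mm high; origin at the centre of its foot. Leave alone.
- tip_pick: Tip pick lying on the bench along its own x: red handle 85 mm long (x -72..12 mm), 16 mm high, steel point to x = 75 mm. Leave alone.
- burnisher: Flat walnut burnishing stick lying on the bench along its own x, 150 x 22 x 14 mm, origin at the centre of its underside. Leave alone.
- blank: The cue blank itself; origin on its axis, half-way along; its y runs from the light-wood end to the stop end (it may roll about y).
Things that resemble listed ones, but are neither listed nor needed, are in the scene too. What is shaped like the blank but green or pink is not meant.

How it is judged:
On the way, in this order (a step that is already met when the one before it is completed fails the run):
1. the blank lies in the cradle with its end within 4 mm of the stop, the lever still on its open side (y of blank_stop_end in the frame of jig above 0.066 m and x of blank_stop_end in the frame of jig between -0.036 and -0.024 m and z of each of blank_stop_end, blank_free_end in the frame of jig below 0.044 m and z of blank_free_end in the frame of jig above 0.035 m and value of joint clamp_lever below 0.4 rad), for 0.2 s.
2. the lever has snapped into lock (value of joint clamp_lever above 1.2 rad), for 0.2 s.
At the end, for the whole second after the job is handed in: The lever is locked (joint above 1.2 rad of 1.30), the blank lies in the cradle at rest, its end within 4 mm of the stop, and the arm's pad presses on it with over 1 N (y of blank_stop_end in the frame of jig above 0.066 m and x of blank_stop_end in the frame of jig between -0.036 and -0.024 m and z of each of blank_stop_end, blank_free_end in the frame of jig below 0.044 m and z of blank_free_end in the frame of jig above 0.035 m and value of joint clamp_lever above 1.2 rad and linear speed of blank below 0.02 m/s and contact force between clamp_arm and blank above 1 N); the robot touches nothing.
It fails at once if the blank is lifted more than 12 mm out of the cradle (z of any of blank_stop_end, blank_free_end in the frame of jig above 0.052 m).
It fails at once if a bystander tool is moved more than 20 mm (distance of any of tip_pick, sizing_ring_c, sanding_cylinder, burnisher from where it was at the start of the episode above 0.02 m).
It also fails if it takes over 46 s, if anything falls off the work surface, if the arm or the gripper's body presses on something with over 40 N, if the wrist force passes 120 N, or if a joint passes its speed limit or range.

## Working session

There is one attempt and no reset: what is moved stays moved. The work goes in short steps, Python scripts to look and compute and a tool call to move; the robot and the scene stay as the last step left them, time stands still between calls to the robot, and variables do not carry over. Pictures are saved under pics/ and viewed, at most 10 in all, crops included, and the job is handed in when it is done.

Besides the shell and the picture viewer there is one more tool, called by a JSON object that holds its "api" and its "payload". move_arm: Moves the arm, as the interface text tells. Its arguments: {"type":"object","properties":{"hand":{"type":"array"},"xyz":{"type":"array"},"twist":{"type":"array"},"newtons":{"type":"number"}},"required":["hand","xyz","twist"]}

```bash
mkdir -p pics; cat > h.py <<'E'
import numpy as np, cv2
from rig import arm
def snap(n,f):
    c=arm.capture(n); np.savez('%s.npz'%f,**c)
    cv2.imwrite('pics/%s.png'%f,cv2.cvtColor(c['color'],cv2.COLOR_RGB2BGR)); return c
def load(f): return dict(np.load('%s.npz'%f))
def px(c,u,v,z=None,r=1):
    """world point at pixel: by depth, or by plane height z"""
    K=c['camera_matrix'];n=cv2.undistortPoints(np.array([[[u,v]]],float),K,c['dist'])[0,0]
    M=np.linalg.inv(c['world_to_cam']);d=np.array([n[0],n[1],1.])
    if z is None:
        p=c['depth'][int(v)-r:int(v)+r+1,int(u)-r:int(u)+r+1];p=p[p>0];t=np.median(p) if p.size else np.nan
    else: t=(z-M[2,3])/(M[:3,:3]@d)[2]
    return M[:3,:3]@(d*t)+M[:3,3]
E
python3 - <<'E'
from h import *
import numpy as np
print({k:np.round(v,3) for k,v in arm.sense().items()},arm.tip_extent)
a=snap('top','top0');b=snap('side','side0')
for c in(a,b):print(np.round(np.linalg.inv(c['world_to_cam']),3))
E
```

```text
{'time_s': np.float64(0.0), 'qpos': array([ 1.079,  0.313,  1.498, -0.   ,  1.331, -0.223]), 'qd': array([ 0.   ,  0.001, -0.   , -0.001,  0.001,  0.   ]), 'effort': array([-1.0000e-03, -4.0222e+01, -2.5227e+01,  6.9000e-02,  3.5000e-02,
       -0.0000e+00]), 'ee_pos': array([0.139, 0.506, 0.263]), 'eef_rot': array([[-0.964,  0.266, -0.001],
       [ 0.266,  0.964, -0.001],
       [ 0.   , -0.001, -1.   ]]), 'wrist_force': array([-0.019,  0.256, -0.633]), 'wrist_torque': array([0.027, 0.017, 0.012]), 'gripper_force': np.float64(0.0), 'finger_gap': np.float64(0.088)} 0.025
[[ 0.007 -0.998  0.061  0.505]
 [-1.    -0.008 -0.011 -0.04 ]
 [ 0.011 -0.061 -0.998  1.281]
 [ 0.     0.     0.     1.   ]]
[[-0.902 -0.314  0.296  0.351]
 [-0.432  0.671 -0.603  0.427]
 [-0.01  -0.672 -0.741  0.67 ]
 [ 0.     0.     0.     1.   ]]
```

View pics/top0.png

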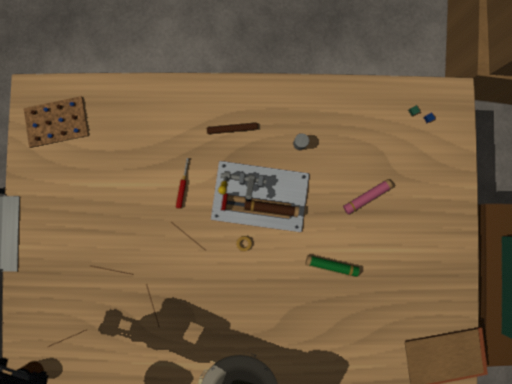

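View pics/side0.png

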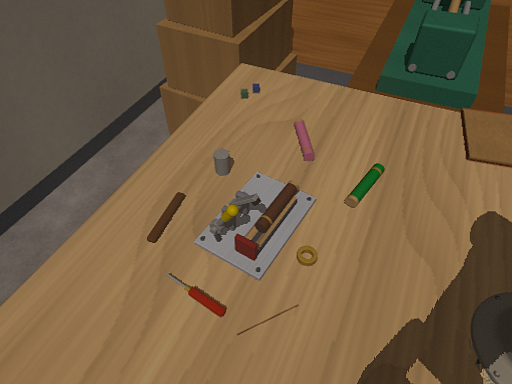

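The top view shows the jig at about (260,197), with the red stop at its left end near (224,200) and the blank running right to about (298,211). The yellow lever is at about (224,185). The side view shows the stop at (246,246) and the ball at (231,211). I'll enlarge both.

```bash
python3 - <<'E'
from h import *
a=cv2.imread('pics/top0.png')[150:240,200:320]; b=cv2.imread('pics/side0.png')[165:285,185:325]
cv2.imwrite('pics/c1.png',cv2.resize(a,None,fx=6,fy=6,interpolation=cv2.INTER_CUBIC))
cv2.imwrite('pics/c2.png',cv2.resize(b,None,fx=5,fy=5,interpolation=cv2.INTER_CUBIC))
E
```

```text
(no output)
```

View pics/c1.png

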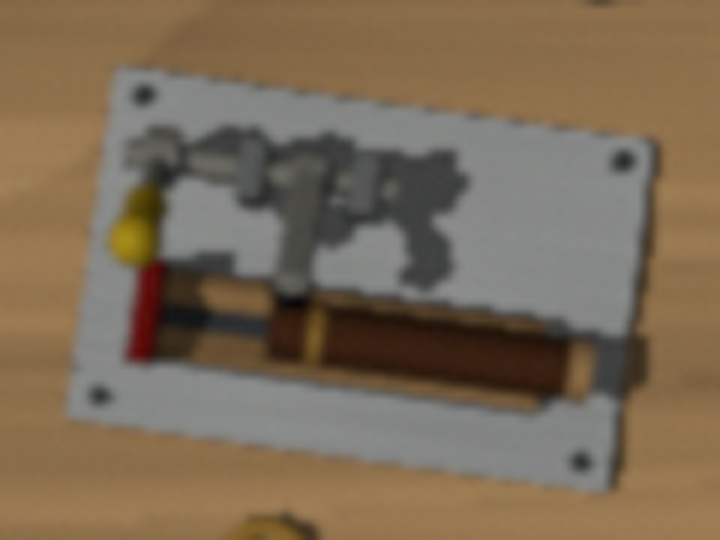

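View pics/c2.png

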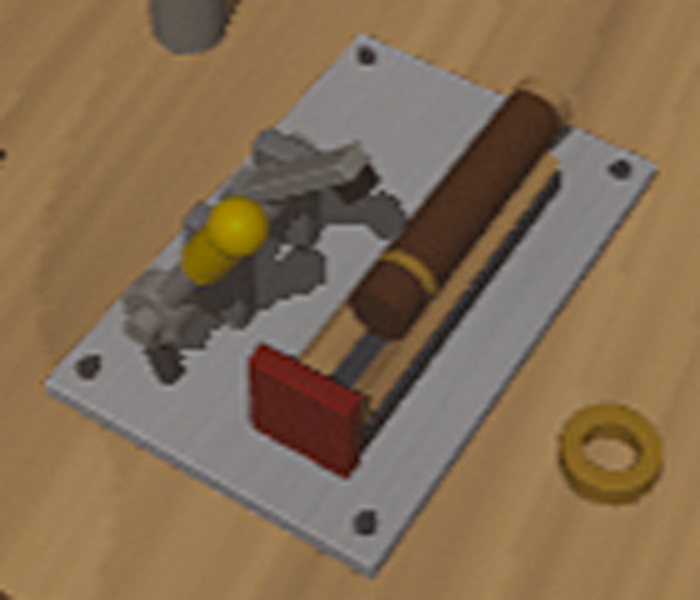

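The top crop gives the plate corners at (115,68), (655,140), (612,490) and (68,415). The ball is at (133,240), the stop at about (147,312), and the blank's light end face at about (595,372). In the side crop the ball is at (237,227).

```bash
cat >> h.py <<'E'
def jigfit(c,P,off,s):
    J=np.array([[85,110],[85,-150],[-85,-150],[-85,110]])/1e3
    W=np.array([px(c,off[0]+(u+.5)/s-.5,off[1]+(v+.5)/s-.5,.012)[:2] for u,v in P])
    jm,wm=J.mean(0),W.mean(0);H=(J-jm).T@(W-wm);th=np.arctan2(H[0,1]-H[1,0],H[0,0]+H[1,1])
    R=np.array([[np.cos(th),-np.sin(th)],[np.sin(th),np.cos(th)]]);t=wm-R@jm
    print('res mm',np.round((W-(J@R.T+t))*1e3,1));return R,t,th
E
python3 - <<'E'
from h import *
c=load('top0');d=load('side0')
R,t,th=jigfit(c,[(115,68),(655,140),(612,490),(68,415)],(200,150),6)
R2,t2,th2=jigfit(d,[(45,383),(362,35),(657,167),(373,576)],(185,165),5)
print(t,th,t2,th2)
jt=lambda p:np.round(R.T@(p[:2]-t)*1e3,1)
q=lambda u,v,z:px(c,200+(u+.5)/6-.5,150+(v+.5)/6-.5,z)
s=lambda u,v,z:px(d,185+(u+.5)/5-.5,165+(v+.5)/5-.5,z)
for n,p in dict(ball=q(133,240,.141),ballS=s(237,227,.141),stop=q(150,266,.062),free=q(593,345,.055),freeb=q(585,400,.045),stopend=q(268,330,.045),ballD=q(133,240,None)).items():print(n,np.round(p,4),jt(p))
for n,j in dict(free=(-30,-133),stop=(-30,70),ball=(-4,90),up=(40,90)).items(): print(n,np.round(R@(np.array(j)/1e3)+t,4))
E
```

```text
res mm [[-1.5  0.4]
 [-1.3  0.7]
 [ 0.9 -0.3]
 [ 1.9 -0.7]]
res mm [[-0.7 -1.5]
 [-0.7  0.6]
 [ 1.5  0.7]
 [-0.2  0.2]]
[ 0.5693224  -0.03432198] -0.12565232448454652 [ 0.56528591 -0.02989311] -0.1328742358429083
ball [0.5758 0.0453 0.141 ] [-3.5 79.8]
ballS [0.5738 0.0454 0.141 ] [-5.6 79.6]
stop [0.5689 0.0433 0.062 ] [-10.1  77. ]
free [ 0.5346 -0.1594  0.055 ] [ -18.8 -128.5]
freeb [ 0.5094 -0.1568  0.045 ] [ -44.1 -129. ]
stopend [ 0.5407 -0.0103  0.045 ] [-31.4  20.3]
ballD [0.5752 0.0445 0.1516] [-4.1 78.9]
free [ 0.5229 -0.1625]
stop [0.5483 0.0389]
ball [0.5766 0.0555]
up [0.6203 0.05  ]
```

{"api": "move_arm", "payload": {"hand": [1,1,1,1,1,1,1,1,1,1], "xyz": [[0.019,-0.035,0],[0.019,-0.035,0],[0.019,-0.035,0],[0.019,-0.035,0],[0.019,-0.035,0],[0.019,-0.035,0],[0.019,-0.035,0],[0.019,-0.035,0],[0.019,-0.035,0],[0.019,-0.035,0]], "twist": [-0.0715,-0.0715,-0.0715,-0.0715,-0.0715,-0.0715,-0.0715,-0.0715,-0.0715,-0.0715]}}

```text
time_s: 1.35
ee_pos: [0.3298, 0.1549, 0.2636]
eef_rot: [[-0.552, 0.834, -0.0], [0.834, 0.552, 0.0], [0.0, -0.0, -1.0]]
wrist_force: [-0.0, 0.5, 0.4]
finger_gap: 0.0005
gripper_force: 0.0
```

{"api": "move_arm", "payload": {"hand": [1,1,1,1,1,1,1,1,1,1], "xyz": [[0.019,-0.035,0],[0.019,-0.035,0],[0.019,-0.035,0],[0.019,-0.035,0],[0.019,-0.035,0],[0.019,-0.035,0],[0.019,-0.035,0],[0.019,-0.035,0],[0.019,-0.035,0],[0.019,-0.035,0]], "twist": [-0.0715,-0.0715,-0.0715,-0.0715,-0.0715,-0.0715,-0.0715,-0.0715,-0.0715,-0.0715]}}

```text
time_s: 2.6
ee_pos: [0.5198, -0.195, 0.2634]
eef_rot: [[0.13, 0.991, -0.001], [0.991, -0.13, 0.0], [0.0, -0.001, -1.0]]
wrist_force: [0.5, 0.1, -0.3]
finger_gap: 0.0005
gripper_force: 0.0
```

{"api": "move_arm", "payload": {"hand": [1,1], "xyz": [[0,0,0],[0,0,0]], "twist": [0,0]}}

```text
time_s: 2.85
ee_pos: [0.5191, -0.1933, 0.2634]
eef_rot: [[0.127, 0.992, -0.001], [0.992, -0.127, 0.001], [0.001, -0.001, -1.0]]
wrist_force: [0.3, 0.4, 0.0]
finger_gap: 0.0005
gripper_force: 0.0
```

{"api": "move_arm", "payload": {"hand": [1,1,1,1,1,1,1], "xyz": [[-0.002,0,-0.04],[0,0,-0.04],[0,0,-0.04],[0,0,-0.04],[0,0,-0.03],[0,0,-0.01],[0,0,0]], "twist": [0,0,0,0,0,0,0]}}

```text
time_s: 3.72
ee_pos: [0.5175, -0.1934, 0.0642]
eef_rot: [[0.127, 0.992, 0.0], [0.992, -0.127, -0.0], [-0.0, 0.0, -1.0]]
wrist_force: [-0.8, 0.2, 0.5]
finger_gap: 0.0005
gripper_force: 0.0
```

```bash
python3 - <<'E'
from h import *
a=snap('top','t1')['color'][150:240,200:320];b=snap('side','s1')['color'][155:275,185:325]
f=lambda i:cv2.resize(i[:,:,::-1],(400,int(400*i.shape[0]/i.shape[1])),interpolation=cv2.INTER_CUBIC)
A,B=f(a),f(b);o=np.zeros((max(len(A),len(B)),800,3),np.uint8);o[:len(A),:400]=A;o[:len(B),400:]=B
cv2.imwrite('pics/m1.png',o)
E
```

```text
(no output)
```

View pics/m1.png

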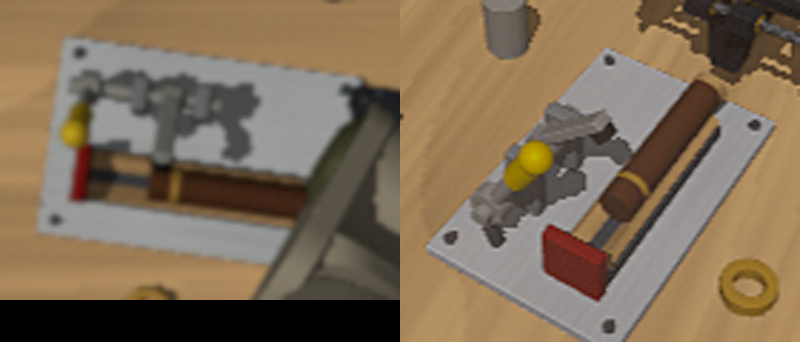

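The left view shows the blank still about 50 mm short of the stop. The right view shows the fingers at (735,50), just behind the blank's light end at (712,88). I'll push now.

{"api": "move_arm", "payload": {"hand": [1,1,1,1,1,1,1,1], "xyz": [[0.001,0.007,0],[0.001,0.008,0],[0.001,0.008,0],[0.001,0.008,0],[0.001,0.008,0],[0.001,0.008,0],[0.001,0.008,0],[0.001,0.005,0]], "twist": [0,0,0,0,0,0,0,0]}}

```text
time_s: 4.82
ee_pos: [0.5254, -0.1333, 0.0636]
eef_rot: [[0.127, 0.992, -0.001], [0.992, -0.127, 0.0], [0.0, -0.001, -1.0]]
wrist_force: [-0.4, -1.1, 0.4]
finger_gap: 0.0003
gripper_force: 0.3
```

{"api": "move_arm", "payload": {"hand": [1,1,1], "xyz": [[0.0005,0.004,0],[0.0005,0.004,0],[0,0.002,0]], "twist": [0,0,0]}}

```text
time_s: 5.2
ee_pos: [0.5265, -0.1237, 0.0637]
eef_rot: [[0.128, 0.992, 0.0], [0.992, -0.128, -0.0], [0.0, 0.0, -1.0]]
wrist_force: [-0.1, -0.4, -0.4]
finger_gap: 0.0004
gripper_force: 0.3
```

```bash
python3 - <<'E'
from h import *
a=snap('top','t2')['color'][150:240,200:320];b=snap('side','s2')['color'][155:275,185:325]
f=lambda i:cv2.resize(i[:,:,::-1],(400,int(400*i.shape[0]/i.shape[1])),interpolation=cv2.INTER_CUBIC)
A,B=f(a),f(b);o=np.zeros((max(len(A),len(B)),800,3),np.uint8);o[:len(A),:400]=A;o[:len(B),400:]=B
cv2.imwrite('pics/m2.png',o)
E
```

```text
(no output)
```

View pics/m2.png

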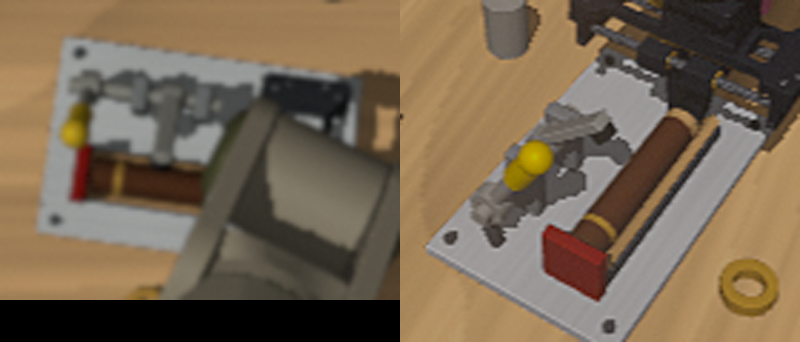

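The blank has slid in the cradle and its stop end at about (590,235) is nearly at the red stop. I'll creep forward until a contact force shows.

{"api": "move_arm", "payload": {"hand": [1,1,1], "xyz": [[0.0003,0.002,0],[0.0003,0.002,0],[0,0,0]], "twist": [0,0,0]}}

```text
time_s: 5.68
ee_pos: [0.527, -0.1204, 0.0638]
eef_rot: [[0.127, 0.992, 0.0], [0.992, -0.127, -0.001], [-0.001, 0.0, -1.0]]
wrist_force: [-2.1, -5.3, 0.9]
finger_gap: 0.0007
gripper_force: 2.3
```

{"api": "move_arm", "payload": {"hand": [1,1,1], "xyz": [[0.0003,0.002,0],[0,0.001,0],[0,0,0]], "twist": [0,0,0]}}

```text
time_s: 6.05
ee_pos: [0.5275, -0.1201, 0.0643]
eef_rot: [[0.127, 0.992, 0.001], [0.992, -0.127, -0.006], [-0.006, 0.002, -1.0]]
wrist_force: [-4.9, -20.6, 0.2]
finger_gap: 0.0004
gripper_force: 10.7
```

The force at the stop reached 20 N and motion stalled, so the blank is seated. I'll back off, rise and go to the lever.

{"api": "move_arm", "payload": {"hand": [1,1,1,1,1,1,1,1,1], "xyz": [[0,-0.004,0],[-0.001,-0.01,0],[-0.001,-0.015,0],[0,0,0.03],[0,0,0.05],[0,0,0.05],[0,0,0.05],[0,0,0.02],[0,0,0]], "twist": [0,0,0,0,0,0,0,0,0]}}

```text
time_s: 7.18
ee_pos: [0.5256, -0.1465, 0.2648]
eef_rot: [[0.128, 0.992, 0.002], [0.992, -0.128, -0.001], [-0.001, 0.003, -1.0]]
wrist_force: [0.3, -0.4, -0.1]
finger_gap: 0.0006
gripper_force: 0.0
```

{"api": "move_arm", "payload": {"hand": [1,1,1,1,1,1], "xyz": [[0,0.04,0],[0,0.04,0],[0,0.04,0],[0,0.04,0],[0,0.037,0],[0,0,0]], "twist": [0,0,0,0,0,0]}}

```text
time_s: 7.92
ee_pos: [0.5249, 0.0527, 0.2622]
eef_rot: [[0.125, 0.992, -0.002], [0.992, -0.125, 0.001], [0.0, -0.003, -1.0]]
wrist_force: [-0.4, 0.9, -0.7]
finger_gap: 0.0002
gripper_force: 0.0
```

```bash
python3 - <<'E'
from h import *
a=snap('top','t3')['color'][150:240,200:320];b=snap('side','s3')['color'][155:275,185:325]
f=lambda i:cv2.resize(i[:,:,::-1],(400,int(400*i.shape[0]/i.shape[1])),interpolation=cv2.INTER_CUBIC)
A,B=f(a),f(b);o=np.zeros((max(len(A),len(B)),800,3),np.uint8);o[:len(A),:400]=A;o[:len(B),400:]=B
cv2.imwrite('pics/m3.png',o)
E
```

```text
(no output)
```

View pics/m3.png

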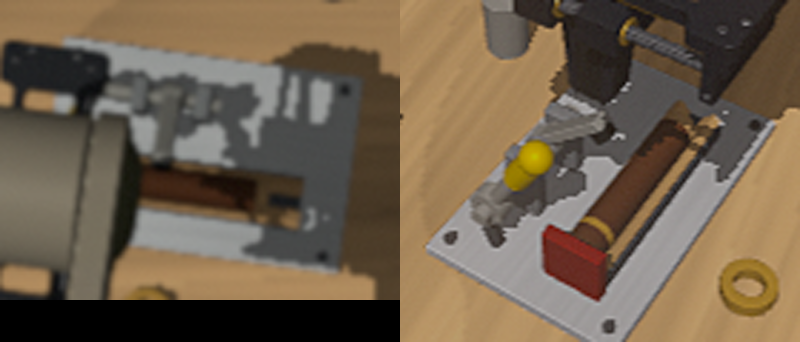

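The fingers hang over the lever on its -x side, and the blank's ring at (597,225) sits close to the stop. I'll take one enlarged look at the gap before locking.

```bash
python3 - <<'E'
from h import *
d=load('side3' if 0 else 's3');b=d['color'][190:262,225:321,::-1]
cv2.imwrite('pics/c3.png',cv2.resize(b,None,fx=8,fy=8,interpolation=cv2.INTER_CUBIC))
# predicted pixels in crop for blank top line at jig y
th=-.1329;t=np.array([.5653,-.0299]);R=np.array([[np.cos(th),-np.sin(th)],[np.sin(th),np.cos(th)]])
for y in(-85,-80,-76,60,66,70):
    p=np.r_[R@np.array([-.03,y/1e3])+t,.055]
    W=d['world_to_cam'];uv=cv2.projectPoints(p[None],cv2.Rodrigues(W[:3,:3])[0],W[:3,3],d['camera_matrix'],d['dist'])[0][0,0]
    print(y,np.round((uv-[225,190]+.5)*8-.5))
E
```

```text
-85 [479.  33.]
-80 [470.  44.]
-76 [463.  53.]
60 [200. 385.]
66 [187. 401.]
70 [179. 412.]
```

View pics/c3.png

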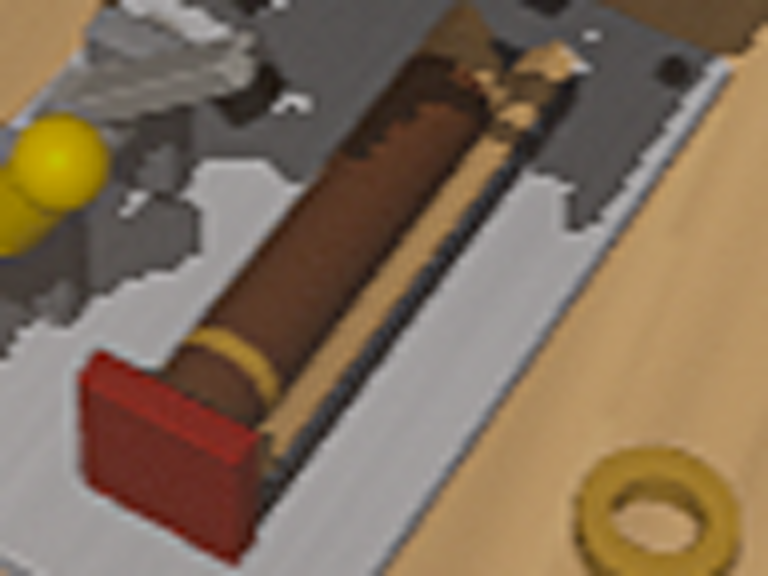

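The crop shows the blank's stop end meeting the red stop at about (200,390) with no gap. I'll go down beside the ball and push along jig +x.

{"api": "move_arm", "payload": {"hand": [1,1,1,1,1], "xyz": [[0,0,-0.04],[0,0,-0.04],[0,0,-0.03],[0,0,-0.015],[0,0,0]], "twist": [0,0,0,0,0]}}

```text
time_s: 8.65
ee_pos: [0.5252, 0.0505, 0.1382]
eef_rot: [[0.129, 0.992, -0.001], [0.992, -0.129, 0.0], [-0.0, -0.001, -1.0]]
wrist_force: [0.9, -0.2, 0.4]
finger_gap: 0.0001
gripper_force: 0.0
```

{"api": "move_arm", "payload": {"hand": [1,1,1,1,1,1], "xyz": [[0.008,-0.001,0],[0.008,-0.001,0],[0.008,-0.001,0],[0.008,-0.001,0],[0.008,-0.001,0],[0,0,0]], "twist": [0,0,0,0,0,0]}}

```text
time_s: 9.4
ee_pos: [0.5657, 0.0463, 0.139]
eef_rot: [[0.127, 0.992, 0.0], [0.992, -0.127, 0.0], [0.0, 0.0, -1.0]]
wrist_force: [-3.1, 0.2, 2.9]
finger_gap: 0.0006
gripper_force: 1.9
```

Contact reads about 3 N, as expected from the spring. I'll keep pushing past upright.

{"api": "move_arm", "payload": {"hand": [1,1,1,1,1,1,1], "xyz": [[0.008,-0.001,0],[0.008,-0.001,0],[0.008,-0.001,0],[0.008,-0.001,0],[0.008,-0.001,0],[0.004,-0.001,0],[0,0,0]], "twist": [0,0,0,0,0,0,0]}}

```text
time_s: 10.28
ee_pos: [0.6095, 0.0401, 0.1386]
eef_rot: [[0.128, 0.992, -0.0], [0.992, -0.128, 0.0], [0.0, -0.0, -1.0]]
wrist_force: [-0.7, -0.1, -0.8]
finger_gap: 0.0005
gripper_force: 0.0
```

{"api": "move_arm", "payload": {"hand": [1,1,1,1], "xyz": [[-0.005,0,0.005],[-0.01,0,0.03],[0,0,0.05],[0,0,0.04]], "twist": [0,0,0,0]}}

```text
time_s: 10.78
ee_pos: [0.5939, 0.0402, 0.2662]
eef_rot: [[0.128, 0.992, 0.002], [0.992, -0.128, -0.0], [0.0, 0.002, -1.0]]
wrist_force: [-0.2, -0.9, -0.5]
finger_gap: 0.0001
gripper_force: 0.0
```

{"api": "move_arm", "payload": {"hand": [1,1,1,1,1,1,1], "xyz": [[-0.03,0.03,0],[-0.03,0.04,0],[-0.03,0.04,0],[-0.03,0.04,0],[-0.03,0.04,0],[0,0.03,0],[0,0,0]], "twist": [0,0,0,0,0,0,0]}}

```text
time_s: 11.65
ee_pos: [0.4435, 0.2613, 0.264]
eef_rot: [[0.125, 0.992, 0.0], [0.992, -0.125, 0.0], [0.0, 0.0, -1.0]]
wrist_force: [-0.3, -0.2, 0.6]
finger_gap: 0.0005
gripper_force: 0.0
```

```bash
python3 - <<'E'
from h import *
a=snap('top','t4')['color'][150:240,200:320];b=snap('side','s4')['color'][155:275,185:325]
f=lambda i:cv2.resize(i[:,:,::-1],(400,int(400*i.shape[0]/i.shape[1])),interpolation=cv2.INTER_CUBIC)
A,B=f(a),f(b);o=np.zeros((max(len(A),len(B)),800,3),np.uint8);o[:len(A),:400]=A;o[:len(B),400:]=B
cv2.imwrite('pics/m4.png',o)
E
```

```text
(no output)
```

View pics/m4.png

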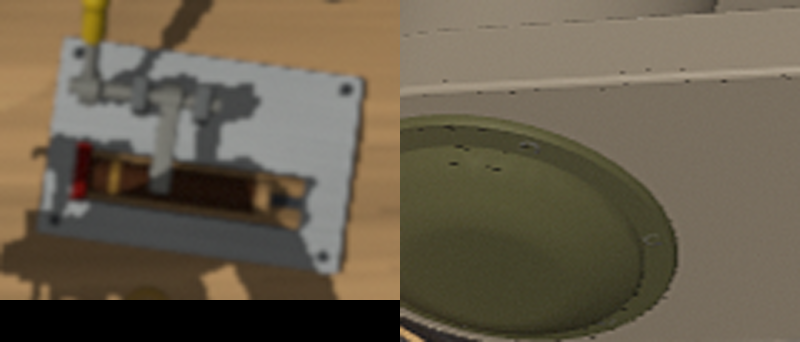

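The top view shows the lever over on the far side, with its yellow grip at (93,20). The clamp arm is down on the blank at (162,185), and the blank is against the red stop at (88,170). The side camera is blocked by the arm. I'll hand it in.

```bash
python3 -c "
from rig import arm
print(arm.job_done())"
```

```text
the job is handed in; nothing more can be done
None
```

The job is handed in (no verdict was returned): the blank was pushed against the red stop until the arm stalled at about 20 N, and the last top view shows the yellow lever over on the lock side and the clamp arm down on the blank, though I did not measure the lever angle or pad force.

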